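Seat the tube carousel on its drive pin

TASK

The tube carousel is sitting high on the rotator because its notch is not over the drive pin. With a fingertip push it round, without gripping or lifting it, until the rim notch stands at the drive pin beside the steel index post, then press it gently at the hub until it is fully down on its seat with the pin standing in the notch. Leave the vials, the bottle and the tape where they stand.

Things in the scene. Friction and masses are not known exactly. Their poses are not given: they have to be found in the camera images.
- drive_base: Fixed round white housing of the tube rotator, 176 mm across, 36 mm high, standing on the table. Origin: centre of its underside, on the vertical turning axis; z up. Its -x axis points to the drive pin and the index post, roughly toward the robot (yaw varies by up to about 1 rad). It cannot be moved.
- carousel (a joint): Turn of the carousel on its vertical axis, rad, counterclockwise from above positive, no end stops. 0 (or 2 pi) = notch exactly at the pin; starts anywhere from 0.9 to 5.38. It turns with a light drag (about 1 N at a peg) and stops where it is left. It drops over the pin only if the notch is within about 0.05 rad.
- sleeve (a joint): Height of the carousel on its spindle, m: 0 as found (underside 48.3 mm above the table, disc top 56.3 mm), -0.0085 = fully down on the seat (disc top 47.8 mm); can rise to +0.030. Snug fit: it stays at the height where it is left and needs about 5 N of steady push to go down. Away from the notch the rim lands on the pin and cannot go down.
- notch (a point): Middle of the one open-ended notch in the rim of the carousel (grey disc, 140 mm across, 8 mm thick): 17 mm wide, from the edge at radius 70 mm in to radius 50 mm. The point lies 60 mm from the turning axis, at the height of the disc's underside, and turns with the disc. The six small black dots nearer the hub are flat grommets.
- pin (a point): Top of the upright steel drive pin, 10 mm across with a domed top, 60 mm from the turning axis and 48 mm above the table; hidden under the rim until the notch is over it.
- index_post (a point): Middle of the top of the steel index post (6 x 12 mm, top 54 mm above the table) that stands on the housing just outside the carousel's rim, 78.5 mm from the axis, in line with the drive pin: it shows where the pin is.
- hub (a point): Middle of the flat top of the black hub, 36 mm across, 6 mm above the disc's top: the place to press. On the turning axis.
- peg_a (a point): Middle of the top of a finger peg: upright metal post 18 mm across, standing 26 mm above the disc's top, 45 mm from the axis, 60 degrees counterclockwise of the notch (seen from above). Turns with the carousel.
- peg_b (a point): Middle of the top of a finger peg: upright metal post 18 mm across, standing 26 mm above the disc's top, 45 mm from the axis, on the far side from the notch (180 degrees) (seen from above). Turns with the carousel.
- peg_c (a point): Middle of the top of a finger peg: upright metal post 18 mm across, standing 26 mm above the disc's top, 45 mm from the axis, 60 degrees clockwise of the notch (seen from above). Turns with the carousel.
- vial_amber: Loose amber vial with a white cap, 21 mm across, 42 mm high, standing just behind the rotator. Origin: centre of its underside.
- vial_white_0: Loose small white vial, 20 mm across, 42 mm high, standing just behind the rotator. Origin: centre of its underside.
- dropper_bottle: Loose dropper bottle with a black teat, 27 mm across, 86 mm high, standing beside or behind the rotator. Origin: centre of its underside.
- tape_roll: Loose roll of masking tape lying flat, 69 mm across, 19 mm high, to the right of the rotator. Origin: centre of its underside.

How it is judged:
At the end, for the whole second after the job is handed in: The carousel is down on its seat (at least 7 of its 8.5 mm travel), the notch's middle within 4.5 mm of the drive pin's axis, and it is at rest (value of joint sleeve below -0.007 m and horizontal distance between notch and pin below 0.0045 m and velocity of joint carousel between -0.05 and 0.05 rad/s and velocity of joint sleeve between -0.005 and 0.005 m/s); the robot touches nothing.
It fails at once if the carousel is lifted more than 6 mm above where it sat (value of joint sleeve above 0.006 m).
It fails at once if the carousel is gripped, or pushed with more than 38 N (contact force between the fingers and carousel above 38 N).
It fails at once if a vial, the dropper bottle or the tape roll is moved more than 20 mm or knocked over (distance of any of vial_amber, vial_white_0, dropper_bottle, tape_roll from where it was at the start of the episode above 0.02 m or angle between any of vial_amber, vial_white_0, dropper_bottle, tape_roll's own z axis and vertical above 0.5 rad).
It also fails if it takes over 51 s, if anything falls off the work surface, if the arm or the gripper's body presses on something with over 40 N, if the wrist force passes 120 N, or if a joint passes its speed limit or range.

ROBOT

A 7-joint arm with a two-finger parallel gripper is mounted at the origin on a cart in front of the work surface, level with it; the furniture and walls round the work are solid. World frame = base frame: x ahead of the robot, y to its left, z up, the work surface at z = 0. Lengths are in m, angles in rad, forces in N, time in s.
With the tool pointing down it reaches from about 0.35 to 0.9 m from the base axis. Payload 19.9 kg.
Tool frame: the origin (TCP) lies at the very end of the fingers, on their centre line; the grasp point (between the pads) lies 19 mm behind it; z points along the fingers, y is the line along which they close (so a half turn about z gives the same grasp; the last joint's range is limited). The gripper opens to 94 mm and grips with 3 to 60 N. Pads are 16 mm wide; open, the fingers measure 119 mm over their backs; the gripper's body (75 mm by 177 mm) begins 78 mm behind the grasp point.
Start: joints at [1.139, 0.417, -0.01, 1.614, 0.005, 1.111, -0.053], TCP at [0.237, -0.578, 0.205] pointing down, gripper open.
Joint ranges: [-2.81, 2.81], [-0.39, 2.02], [-1.27, 1.25], [0.06, 2.57], [-1.19, 4.33], [0.19, 2], [-2.82, 2.82]. Speed limits (rad/s): [1.89, 1.89, 2.39, 2.39, 3.01, 3.01, 3.01].

INTERFACE

Orientations are given as a rotation vector (axis times angle).
In Python, from station import r gives the robot as it stands. The module is installed in compiled form; this text tells all that it offers. Calls block until the motion is done:
- r.goto(position, orientation): joint-space move of the TCP to a pose.
- r.servo_line(position, orientation=None, v=0.15, f_stop=None): straight line of the TCP; orientation=None keeps the orientation; v is the mean speed in m/s. With f_stop (N) it stops when the force on the tool has changed by that much, and returns True; else False.
- r.move_joints(angles): joint-space move.
- r.move_gripper(opening, grasp_force=None): opening from 0.0 (shut) to 1.0 (fully open); grasp_force is the grip in N (None keeps the last); returns when the fingers have stopped.
- r.wait(seconds).
- r.inverse_kinematics(position, orientation): joint angles nearest the present ones, or None.
- r.capture(name): name is "scene" or "top" or "wrist"; returns (picture, depth): 480x640x3 uint8, red, green, blue; 480x640 float32, m along the optical axis (not along the pixel's ray), 0 where there is no reading.
- r.calibration(name): a dict with "vertical_fov" (degrees; the focal length in pixels is half the picture's height over the tangent of half this angle, whatever the lens; pixels are square), "cx", "cy" (the principal point, pixels), "k1" (the pictures are not rectified: a ray, as slopes to the right and down, at radius r is drawn at 1 + k1 r^2 times it, then the intrinsics apply), "R" (3x3) and "t" (3): a world point X has camera coordinates R X + t. Camera axes: x right, y down, z forward; pixel columns grow to the right and rows downward; lengths in m; the calibration is good to about 2 mm. A picture is of the moment at which its call begins: read the wrist's pose just before it. calibration takes no time and is no camera call; for the wrist camera it gives the pose at the moment of the call.
A pose or a line that the arm cannot do raises r.IKError and nothing moves.
- r.finish_job(): hands the job in; it is judged then, once.
Readings, each from a call of its own:
- r.get_time(): time.
- r.get_joint_positions(): joint angles.
- r.get_qvel(): joint speeds.
- r.get_joint_efforts(): joint torques, N m.
- r.get_eef_pos(): TCP position.
- r.get_tool_rot(): TCP orientation.
- r.get_contact_force(): force on the tool from outside, world axes, zero at the start.
- r.get_wrist_torque(): the same for the moment, N m.
- r.get_finger_gap(): opening from 0.0 (shut) to 1.0 (fully open).
- r.get_grip_force(): force on a finger pad.
Only numpy, scipy, OpenCV 4.12 (cv2) and the standard library are available. Lean on these libraries where they do the work, as an engineer would, in place of code of your own. Each camera call takes 0.05 s, during which the arm holds its last target. There are 200 camera calls.

## Working session

There is one attempt and no reset: what is moved stays moved. The work goes in short steps, each a Python script; the robot and the scene stay as the last script left them, time stands still between calls to the robot, and variables do not carry over. Pictures are saved under pics/ and viewed, at most 10 in all, crops included, and the job is handed in when it is done.

```bash
mkdir -p pics
python3 - <<'E'
from station import r
import cv2
for n in("top","scene"):
    p,d=r.capture(n); cv2.imwrite(f"pics/{n}0.png",p[:,:,::-1]); c=r.calibration(n); print(n,c)
print(r.get_time(),r.get_tool_rot(),r.get_finger_gap())
E
```

```text
top {'vertical_fov': 50.38408927585279, 'cx': 318.5946739041815, 'cy': 244.90209236496244, 'k1': -0.14154648594239322, 'R': array([[ 2.10659350e-02, -9.99775483e-01,  2.28238174e-03],
       [-9.93760030e-01, -2.11891807e-02, -1.09508089e-01],
       [ 1.09531864e-01,  3.87505294e-05, -9.93983284e-01]]), 't': array([0.00216987, 0.55338859, 1.20290371])}
scene {'vertical_fov': 42.834672527456945, 'cx': 315.17387206297707, 'cy': 237.77047296542284, 'k1': 0.008306696785899896, 'R': array([[-0.66405424, -0.7474366 ,  0.01924793],
       [-0.38492128,  0.31968389, -0.86581627],
       [ 0.64098952, -0.58235791, -0.4999917 ]]), 't': array([0.3997909 , 0.25939276, 0.88178282])}
0.1 [-3.08115051e+00 -6.08212013e-01  4.33166015e-04] 1.000071457931418
```

View pics/top0.png

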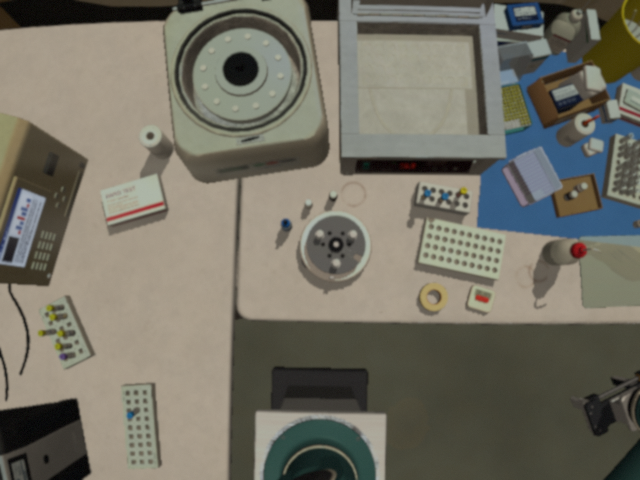

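The top view shows the rotator at about (335,246), with bottle (286,225), vials (308,203) and (333,195), and tape (433,297). I'll zoom in and write a ray helper.

```bash
cat > h.py <<'E'
import numpy as np, cv2
def K(c):
    f=240/np.tan(np.radians(c["vertical_fov"])/2); return f,c["cx"],c["cy"],c["k1"]
def ray2plane(c,u,v,z):
    f,cx,cy,k=K(c); x,y=(u-cx)/f,(v-cy)/f; rd=np.hypot(x,y); q=rd
    for _ in range(30): q=rd/(1+k*q*q)
    s=q/rd if rd>0 else 1; R,t=np.array(c["R"]),np.array(c["t"])
    o=-R.T@t; w=R.T@np.array([x*s,y*s,1]); return o+w*(z-o[2])/w[2]
def proj(c,X):
    f,cx,cy,k=K(c); p=np.array(c["R"])@np.array(X)+np.array(c["t"]); x,y=p[:2]/p[2]; s=1+k*(x*x+y*y)
    return np.array([f*x*s+cx,f*y*s+cy])
E
python3 - <<'E'
from station import r
import cv2
from h import *
c=r.calibration("top")
for n,u,v,z in(("hub",336,245,.062),("bottle",286,225,.08),("v1",308,203,.042),("v2",333,195,.042),("tape",433,297,.019)): print(n,ray2plane(c,u,v,z).round(4))
p=cv2.imread("pics/top0.png")[190:300,265:375]
q=cv2.imread("pics/scene0.png"); cs=r.calibration("scene")
u,v=proj(cs,ray2plane(c,336,245,.062)).astype(int); print(u,v)
q=q[max(v-80,0):v+80,max(u-80,0):u+80]
cv2.imwrite("pics/z.png",np.hstack([cv2.resize(p,(400,400),interpolation=2),cv2.resize(q,(400,400),interpolation=2)]))
E
```

```text
hub [ 0.5504 -0.0271  0.062 ]
bottle [0.5928 0.0908 0.08  ]
v1 [0.6533 0.0417 0.042 ]
v2 [ 0.6744 -0.0185  0.042 ]
tape [ 0.4328 -0.2673  0.019 ]
343 230
```

View pics/z.png

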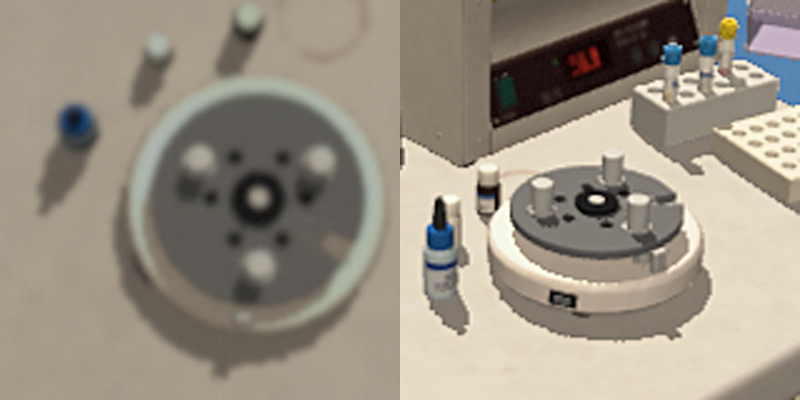

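The crops show the pegs, with the notch at lower right at top-camera pixel (357,257). The index post is at the near rim, about (332,277). The turn needed is about 67° clockwise. Next I'll close the gripper and look from the wrist camera.

```bash
cat >> h.py <<'E'
from scipy.spatial.transform import Rotation as Ro
def down(yaw): return (Ro.from_euler('z',yaw)*Ro.from_euler('x',np.pi)).as_rotvec()
E
python3 - <<'E'
from station import r
from h import *
for y in np.radians([-90,-60,-30,0,30,60,90,120,150,180]): 
    q=r.inverse_kinematics([.55,-.027,.2],down(y)); print(int(np.degrees(y)), None if q is None else np.round(q,2))
r.move_gripper(0.0)
r.goto([.50,-.027,.30],down(0))
c=r.calibration("wrist"); p,d=r.capture("wrist"); cv2.imwrite("pics/w0.png",p[:,:,::-1]); np.savez("w0.npz",**c)
print(r.get_time(),r.get_finger_gap(),r.get_eef_pos(),-np.array(c["R"]).T@c["t"],proj(c,[.5504,-.0271,.062]))
E
```

```text
-90 [-0.83  0.49  1.09  1.83 -0.48  1.12 -2.71]
-59 [ 0.2   0.3  -0.25  1.8   0.09  1.05 -2.7 ]
-29 [ 0.27  0.31 -0.34  1.8   0.12  1.05 -2.2 ]
0 [ 0.33  0.32 -0.41  1.8   0.14  1.06 -1.7 ]
29 [ 0.41  0.33 -0.51  1.79  0.18  1.06 -1.21]
59 [ 0.45  0.34 -0.56  1.79  0.2   1.07 -0.71]
90 [ 0.5   0.35 -0.62  1.79  0.23  1.07 -0.2 ]
119 [ 0.54  0.36 -0.68  1.79  0.26  1.08  0.3 ]
150 [ 0.56  0.37 -0.7   1.79  0.26  1.08  0.81]
180 [ 0.61  0.38 -0.77  1.79  0.3   1.09  1.31]
3.775 0.005739868521571608 [ 0.50002205 -0.02774645  0.29983978] [ 0.57591091 -0.02858031  0.47972558] [321.30402239 159.92383551]
```

View pics/w0.png

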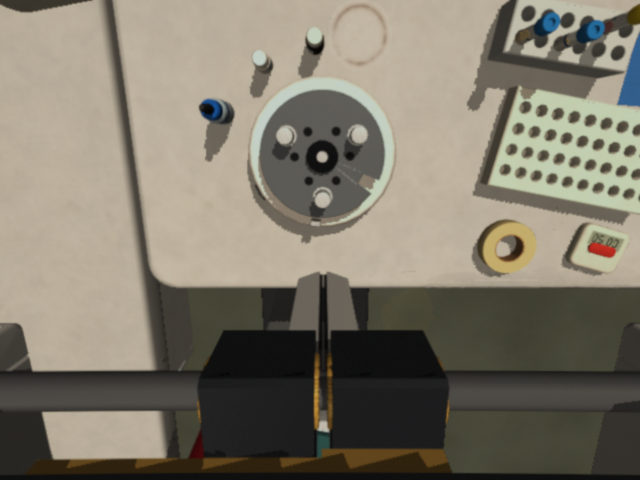

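The wrist view is clear: hub (322,157), pegs (286,135), (359,134) and (322,198), notch about (369,182), post about (316,221). I'll refine these with masks and an enlarged crop.

```bash
cat >> h.py <<'E'
def blobs(p,mask,lo,hi):
    n,_,s,cen=cv2.connectedComponentsWithStats(mask.astype(np.uint8),connectivity=4)
    return [(s[i,4],cen[i]) for i in range(1,n) if lo<=s[i,4]<=hi]
E
python3 - <<'E'
from h import *
c=dict(np.load("w0.npz")); p=cv2.imread("pics/w0.png")
u0,v0=245,70
cr=p[v0:v0+165,u0:u0+155]; g=cr.max(2).astype(int)
disc=((g>45)&(g<125)).astype(np.uint8)
cn=max(cv2.findContours(disc,0,1)[0],key=cv2.contourArea); (x,y),ax,a=cv2.fitEllipse(cv2.convexHull(cn)); print("disc",x+u0,y+v0,ax,ray2plane(c,x+u0,y+v0,.0563))
for a,m in blobs(cr,g<40,80,900): print("hub?",a,m+[u0,v0],ray2plane(c,*(m+[u0,v0]),.0623))
cv2.imwrite("pics/w0c.png",cv2.resize(cr,None,fx=3.6,fy=3.6,interpolation=2))
E
```

```text
disc 321.3705749511719 154.36351776123047 (124.04867553710938, 129.79270935058594) [ 0.55613819 -0.02716739  0.0563    ]
hub? 663 [321.5188537  156.76772247] [ 0.55382976 -0.02734562  0.0623    ]
```

View pics/w0c.png

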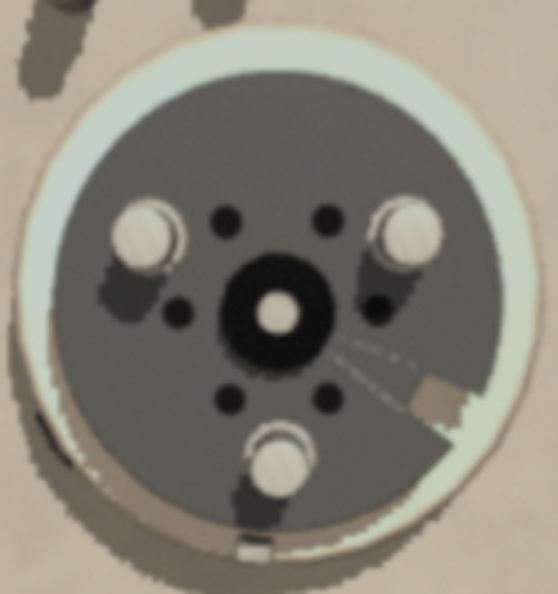

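The post's top is at crop (254,553). Peg tops are at (141,235), (413,231) and (278,467), and the notch runs along the line from the hub to about (448,410). Computing angles.

Run:
```python
from h import *
c=dict(np.load("w0.npz"))
P=lambda x,y,z: ray2plane(c,245+x/3.6,70+y/3.6,z)[:2]
hub=P(277,313,.0623); pegs=[P(141,235,.0823),P(413,231,.0823),P(278,467,.0823)]
post=P(254,553,.054); ctr=np.mean(pegs,0)
print("hub",hub,"pegcentre",ctr,"post r",np.linalg.norm(post-ctr),np.linalg.norm(post-hub))
for o in(hub,ctr):
  ang=lambda q:np.degrees(np.arctan2(*(q-o)[::-1]))
  print("pegs",[(ang(q).round(1),np.linalg.norm(q-o).round(4)) for q in pegs],"post",ang(post),"notch",ang(P(448,410,.0563)))
```

```text
hub [ 0.55363864 -0.02781513] pegcentre [ 0.55455652 -0.02794325] post r 0.07877910828642336 0.07785304966114542
pegs [(np.float64(59.5), np.float64(0.0453)), (np.float64(-58.5), np.float64(0.0459)), (np.float64(-179.7), np.float64(0.0443))] post 174.326371380593 notch -119.35531327604586
pegs [(np.float64(60.6), np.float64(0.0449)), (np.float64(-59.4), np.float64(0.0453)), (np.float64(-179.8), np.float64(0.0452))] post 174.29964320418952 notch -120.14639327307323
```

```bash
cat >> h.py <<'E'
C=np.array([.5543,-.0279])
def fp(phi,z=.066,rad=.045):
    a=np.radians(phi); return [C[0]+rad*np.cos(a),C[1]+rad*np.sin(a),z]
def fo(phi): return down(np.radians(phi+90))
E
python3 - <<'E'
from station import r
from h import *
r.goto(fp(108,.15),fo(108)); 
print("desc stop",r.servo_line(fp(108),v=.08,f_stop=6), r.get_time())
fm=0
for phi in list(range(100,22,-6))+[22]:
    s=r.servo_line(fp(phi),fo(phi),v=.035,f_stop=12); f=np.linalg.norm(r.get_contact_force()); fm=max(fm,f)
    if s: print("stopped at",phi,r.get_contact_force()); break
print(fm,r.get_contact_force(),r.get_eef_pos(),fp(22),r.get_time())
r.servo_line(fp(28),fo(28),v=.05); r.servo_line(fp(28,.15),v=.15)
r.goto([.50,-.027,.30],down(np.radians(90)))
c=r.calibration("wrist"); p,d=r.capture("wrist"); cv2.imwrite("pics/w1.png",p[:,:,::-1]); np.savez("w1.npz",**c)
u,v=proj(c,[*C,.0563]); print(u,v,r.get_time())
u0,v0=int(u-85),int(v-85); cv2.imwrite("pics/w1c.png",cv2.resize(p[max(v0,0):v0+170,max(u0,0):u0+170,::-1],None,fx=3.5,fy=3.5,interpolation=2)); print(max(u0,0),max(v0,0))
E
```

```text
desc stop False 7.5917
1.2897559245393833 [0.13480268 0.22834659 0.38299766] [ 0.59591534 -0.01092904  0.06597605] [np.float64(0.5960232734555054), np.float64(-0.01104270329628396), 0.066] 11.6083
370.9509825546188 204.94396128923375 13.3667
285 119
```

View pics/w1c.png

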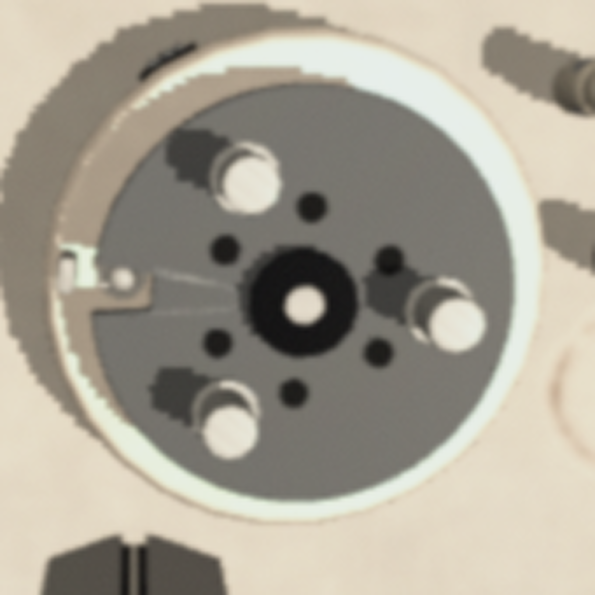

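The carousel has turned: the pin is visible at crop (123,279) inside the notch, near its leading side. The post top is at (67,270) and the peg tops at (250,183), (456,324) and (231,431). Computing the remaining angle.

Run:
```python
from h import *
c=dict(np.load("w1.npz"))
P=lambda x,y,z: ray2plane(c,285+x/3.5,119+y/3.5,z)[:2]
hub=P(304,302,.0623); pegs=[P(250,183,.0823),P(456,324,.0823),P(231,431,.0823)]
post=P(67,270,.054); pin=P(123,279,.048); o=np.mean(pegs,0)
ang=lambda q:np.degrees(np.arctan2(*(q-o)[::-1])).round(1)%360
print(hub,o,[(ang(q),np.linalg.norm(q-o).round(4)) for q in pegs]); 
print("post",ang(post),np.linalg.norm(post-o),"pin",ang(pin),np.linalg.norm(pin-o))
print("notch",np.mean([ang(pegs[0])+60,ang(pegs[2])-60,(ang(pegs[1])+180)%360])%360, [ang(P(152,308,.0563)),ang(P(152,277,.0563))])
```

```text
[ 0.55456732 -0.0272078 ] [ 0.5546221  -0.02760506] [(np.float64(116.7), np.float64(0.0453)), (np.float64(356.4), np.float64(0.0449)), (np.float64(237.0), np.float64(0.0448))]
post 173.1 0.0781099353400192 pin 174.7 0.059366290611473645
notch 176.69999999999996 [np.float64(183.2), np.float64(171.3)]
```

The notch is at 176.7° and the pin at about 174.2°. I'll push 2.5° more, check by numbers, then press on the hub.

Run:
```python
from station import r
from h import *
r.goto(fp(30,.15),fo(30)); r.servo_line(fp(30),v=.1,f_stop=6)
for phi in(24,19.5): print(r.servo_line(fp(phi),fo(phi),v=.02,f_stop=10),r.get_contact_force())
r.servo_line(fp(28),fo(28),v=.05); r.servo_line(fp(28,.12),v=.15)
h=[.5546,-.0275]
r.servo_line([*h,.12],down(np.radians(90))); r.servo_line([*h,.068],v=.08,f_stop=8)
print("press",r.servo_line([*h,.0533],v=.008,f_stop=14),r.get_eef_pos(),r.get_contact_force(),r.get_time())
```

```text
False [-0.5874125  -0.2586926  -0.08556557]
False [ 0.23717316  0.38933404 -0.50976967]
press True [ 0.55464296 -0.02752067  0.05396805] [-0.95615951 -0.2302966   8.89098759] 19.75
```

The press stopped at z = 0.0540, against an expected hub height of 0.0538 when seated. I'll retreat and check.

Run:
```python
from station import r
from h import *
h=[.5546,-.0275]
r.servo_line([*h,.15],v=.12)
r.goto([.50,-.027,.30],down(np.radians(90)))
c=r.calibration("wrist"); p,d=r.capture("wrist"); np.savez("w2.npz",**c); print(r.get_time())
cv2.imwrite("pics/w2c.png",cv2.resize(p[119:289,285:455,::-1],None,fx=3.5,fy=3.5,interpolation=2))
f,cx,cy,k=K(c); R=np.array(c["R"]);t=np.array(c["t"])
o=-R.T@t
zs=[]
for a in np.radians(np.arange(0,360,5)):
  X=[h[0]+.062*np.cos(a),h[1]+.062*np.sin(a),.048]; u,v=proj(c,X).round().astype(int)
  D=d[v,u]; 
  if D>0: 
    w=ray2plane(c,u,v,0)-o; w/= (R@w)[2]; zs.append((o+w*D)[2])
print("disc z",np.percentile(zs,[10,50,90]))
```

```text
21.4333
disc z [0.04730696 0.04841075 0.04960892]
```

View pics/w2c.png

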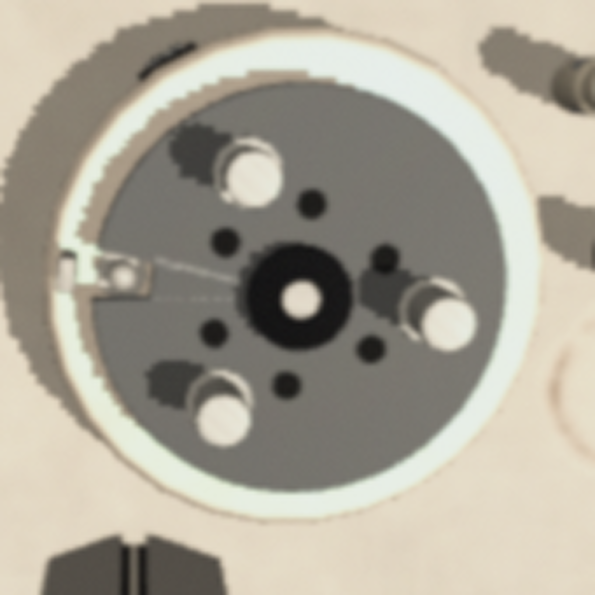

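The pin at (123,275) stands centred in the notch, which spans about y 258–298. The disc top measures 48.4 mm by depth, against 47.8 mm when seated. The vials are undisturbed, so I'm handing in.

```bash
python3 -c "
from station import r
print(r.finish_job(),r.get_time())"
```

```text
the job is handed in; nothing more can be done
the job is handed in; nothing more can be done
```

The carousel was pushed round until the notch stood at the pin, then pressed down at the hub onto its seat, and the job was handed in about 21 s into the 51 s limit; the last picture showed the pin centred in the notch, but no verdict was returned.

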